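Roll the tin in front of the code reader

ROBOT

A 6-joint arm with a two-finger parallel gripper is mounted at the origin on the work surface. World frame = base frame: x ahead of the robot, y to its left, z up, the work surface at z = 0. Lengths are in m, angles in degrees, forces in N, time in s.
With the tool pointing down it reaches from about 0.35 to 0.875 m from the base axis. Payload 4.2 kg.
Tool frame: the origin (TCP) lies midway between the tips of the shut fingers; the grasp point (between the pads) lies 19 mm behind it; z points along the fingers, y is the line along which they close (so a half turn about z gives the same grasp; the last joint's range is limited). The gripper opens to 87 mm and grips with 3 to 60 N. Pads are 19 mm wide; open, the fingers measure 117 mm over their backs; the gripper's body (75 mm by 190 mm) begins 51 mm behind the grasp point.
Start: joints at [79.676, 22.042, 0.453, 0, -68.411, -14.817], TCP at [0.265, 0.566, 0.223] pointing down, gripper open.
Joint ranges: [-179.83, 179.83], [-69.29, 118.12], [-61.27, 80.66], [-181.25, 117.63], [-171.15, -9.14], [-177.46, 177.46]. Speed limits (degrees/s): [159.86, 159.86, 180, 180, 180, 180].

INTERFACE

Orientations are given as a 3x3 rotation matrix whose columns are the frame's x, y, z axes.
In Python, from station import r, cams gives the robot as it stands.
- The arm moves only by the tool play_rows, never from a script. Its argument "commands" is text: rows parted by semicolons, each of 6 numbers parted by spaces: the shift along the world's x, y, z normalised to -1 to 1, where 1 is 30 mm, then the turn, a rotation vector about the world's x, y, z normalised to -1 to 1, where 1 is 0.15 rad. A call has 1 to 20 rows; each row shifts and turns the commanded pose from where the row before left it; what a row does not reach is not made up. A row lasts 1/10 s, in which the tool goes at most 50 mm and 8.59 degrees, less where a joint would pass 70% of its speed; a pose out of reach is approached as far as the arm can. A call with a number of a shift or a turn outside -1 to 1 is refused whole. A call with a gripper value outside its range is refused whole. "grip" is the finger opening in mm, from 0 to 87, set as the call begins (left out, the last holds). The fingers move at their own pace and stop on an object; the grip force is fixed at half the most. Time passes only in rows, so rows that do not move let the fingers close. It gives the time, the measured TCP pose, the force, the opening and the grip force at its end, in the units of the state.
- r.sense(): the state, without advancing time (a new reading comes with each control period).
- cams.capture(name): name is "side" or "top"; returns (picture, depth): 480x640x3 uint8, blue, green, red; 480x640 float32, m along the optical axis (not along the pixel's ray), 0 where there is no reading.
- cams.camera_info(name): a dict with "mtx" (3x3 intrinsics, pixels), "k1" (the pictures are not rectified: a ray, as slopes to the right and down, at radius r is drawn at 1 + k1 r^2 times it, then the intrinsics apply), "R" (3x3) and "t" (3): a world point X has camera coordinates R X + t. Camera axes: x right, y down, z forward; pixel columns grow to the right and rows downward; lengths in m; the calibration is good to about 2 mm. A picture is of the moment at which its call begins. camera_info takes no time and is no camera call.
- r.finish_job(): hands the job in; it is judged then, once.
The state is a dict: "time_s": time; "joints": joint angles; "joint_velocities": joint speeds; "effort": joint torques, N m; "tcp_pos": TCP position; "ee_rot": TCP orientation; "wrist_force": force on the tool from outside, world axes, zero at the start; "moment": the same for the moment, N m; "gripper_width": opening from 0.0 (shut) to 1.0 (fully open); "gripper_force": force on a finger pad.
Only numpy, scipy, OpenCV 4.12 (cv2) and the standard library are available. Lean on these libraries where they do the work, as an engineer would, in place of code of your own. Each camera call takes 0.05 s, during which the arm holds its last target. There are 200 camera calls.

TASK

Roll the big steel tin lying on the cork board along the board, your fingertips on its top, until it rests on the dark strip with its end facing the lens of the code reader, so that its code can be read. Roll it gently and let it come to rest by itself: do not shove it from the side, lift it or grip it, and leave everything else where it is.

Things in the scene. Friction and masses are not known exactly. Their poses are not given: they have to be found in the camera images.
- tin: Closed steel tin, a cylinder 100 mm in diameter, 130 mm long, 0.4 to 0.8 kg, lying on its side near the middle of the board, label up. Origin at its centre, 58 mm above the work surface; x is the cylinder's axis, y and z turn as it rolls. Fingertips grip well on its top: pressed lightly on it and moved sideways they roll it without slip, and it advances half as far as they do.
- spot (a point): Where the tin's centre should come to rest: over the middle of the dark strip, 58 mm above the work surface, in front of the reader's lens. Its x axis points along the strip to the reader (the tin's axis should lie along it), y along the board to the left, z up.
- reader: Fixed code reader: grey box 50 x 62 x 56 mm on a short stand, 92 mm high in all, beside the far edge of the board near its left or right end, round lens 64 mm up, facing the robot's side. A thin dark strip 50 mm wide, flush with the board, runs from it across the board. Origin under its middle, 150 mm from the strip's middle; x points away from the strip.
- bed: Fixed cork-topped board, 200 x 600 x 8 mm, flat on the bench, long side along its y axis (left). Origin under its middle; top 8 mm above the work surface. Level, no stops. The tin must roll 100 to 220 mm, in strokes of about 50 mm from just behind its top to just ahead of it (fingers set lower behind it bind). It stays where it is left; let go at 50 mm/s it runs on 5 to 10 mm.
- holder: Fixed label-roll holder, 60 x 70 mm, 90 mm high, a white roll between two dark cheeks, beside the far edge of the board at the other end from the reader. Origin under its middle. Not part of the job.
- sleeve_a: Loose steel pipe sleeve, 42 mm in diameter, 50 mm high, standing on the board at its left end. Origin under its middle. Leave alone.
- sleeve_b: The same kind of sleeve at the board's right end. Leave alone.
- tape: Loose roll of tape, 100 mm in diameter, 48 mm high, lying flat to the right, nearer the robot. Origin under its middle. Leave alone.
- screwdriver: Loose screwdriver lying on the bench between the robot and the board. Leave alone.
- carton: Loose cardboard carton, 90 x 60 x 50 mm, to the right of the board. Origin under its middle. Leave alone.
- spray: Loose standing spray can, 52 mm in diameter, 150 mm high, to the left of the board. Origin under its middle. Leave alone.
- handscanner: Loose black hand scanner, about 130 x 140 x 35 mm, lying to the left, nearer the robot. Leave alone.
There are look-alikes about, which are no part of the job. What is shaped like the tin but orange, pink or turquoise is not meant.

How it is judged:
By the outcome, as a careful person would: the job done as asked, in the order asked, and still so for the second after the job is handed in, with the robot touching nothing.
It also fails if it takes over 64 s, if anything falls off the work surface, if the arm or the gripper's body presses on something with over 40 N, if the wrist force passes 120 N, or if a joint passes its speed limit or range.

## Working session

There is one attempt and no reset: what is moved stays moved. The work goes in short steps, Python scripts to look and compute and a tool call to move; the robot and the scene stay as the last step left them, time stands still between calls to the robot, and variables do not carry over. Pictures are saved under pics/ and viewed, at most 10 in all, crops included, and the job is handed in when it is done.

Besides the shell and the picture viewer there is one more tool, called by a JSON object that holds its "name" and its "arguments". play_rows: Moves the arm, as the interface text tells. Scaled input: -1 to 1 covers 30 mm each way for a shift and 0.15 rad each way for a turn. Its arguments: {"type":"object","properties":{"commands":{"type":"string"},"grip":{"type":"number"}},"required":["commands"]}

```bash
mkdir -p pics; cat > h.py <<'E'
import numpy as np, cv2
from station import r, cams
def world(name,u,v,d=None,z=None):
    c=cams.camera_info(name);K=np.array(c['mtx'],float);k=c['k1'];R=np.array(c['R']);t=np.array(c['t'])
    x,y=(u-K[0,2])/K[0,0],(v-K[1,2])/K[1,1]
    a,b=x,y
    for _ in range(20):
        s=1+k*(a*a+b*b);a,b=x/s,y/s
    ray=R.T@np.array([a,b,1.]);o=-R.T@t
    if d is None: d=(z-o[2])/ray[2]
    return o+d*ray
E
python3 - <<'E'
from h import *
for n in('top','side'):
    p,d=cams.capture(n);cv2.imwrite(f'pics/{n}1.png',p);np.save(f'{n}1.npy',d)
    c=cams.camera_info(n);print(n,-np.array(c['R']).T@c['t'],c['R'])
print(r.sense())
E
```

```text
top [ 0.41757388 -0.00545486  1.27166772] [[ 2.08048087e-02 -9.99783453e-01 -4.55040886e-04]
 [-9.94962933e-01 -2.06598517e-02 -9.80914495e-02]
 [ 9.80608070e-02  2.49352266e-03 -9.95177301e-01]]
side [ 0.37939367 -0.79007491  0.66984823] [[ 9.77343376e-01 -2.11659912e-01 -7.85303441e-05]
 [-1.27672126e-01 -5.89232289e-01 -7.97812721e-01]
 [ 1.68818698e-01  7.79747005e-01 -6.02905346e-01]]
{'time_s': 0.1, 'joints': array([ 7.96754569e+01,  2.20876037e+01,  3.86227946e-01, -2.46544886e-02,
       -6.84123265e+01, -1.48170203e+01]), 'joint_velocities': array([ 0.09148086, -0.03636353,  0.0940531 ,  0.13872429, -0.07490965,
       -0.01311352]), 'effort': array([-9.73321016e-05, -3.91691029e+01,  1.87935072e+01,  4.23197776e+00,
        1.34559686e-02, -7.61179126e-05]), 'tcp_pos': array([0.26528685, 0.56529399, 0.22154814]), 'ee_rot': array([[ 9.05193441e-01, -4.24999144e-01, -7.49300007e-04],
       [-4.24999787e-01, -9.05191496e-01, -1.88060482e-03],
       [ 1.20995444e-04,  2.02076349e-03, -9.99997951e-01]]), 'wrist_force': array([ 0.04446411,  0.00054243, -0.17836053]), 'moment': array([ 0.01680064, -0.02106795, -0.01312774]), 'gripper_force': 0.0, 'gripper_width': 1.0025510605557617}
```

View pics/top1.png

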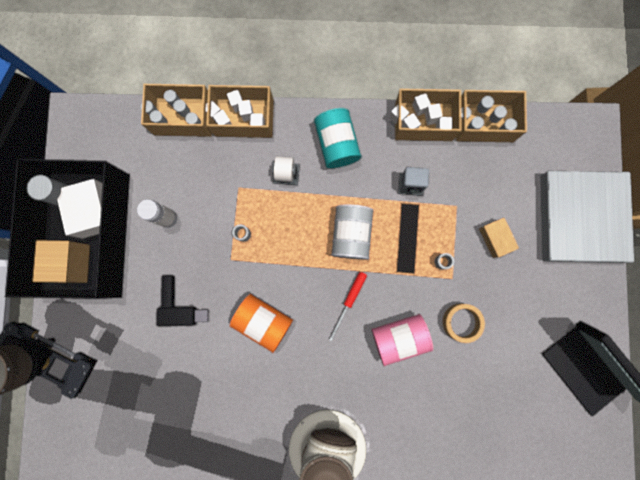

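View pics/side1.png

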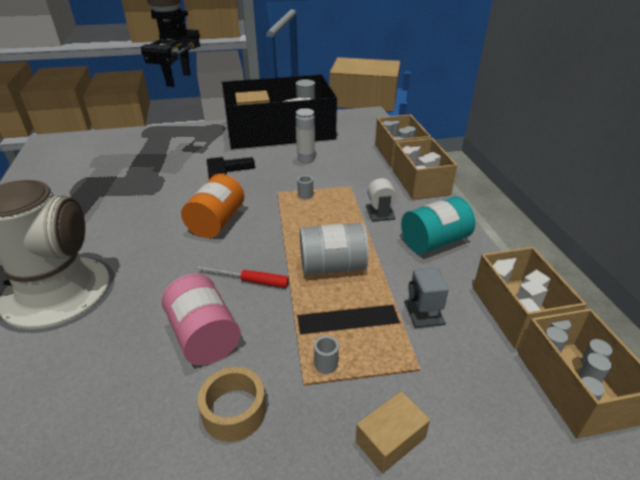

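The candidates in the top view are steel at (352,231), orange at (261,322), pink at (403,340) and turquoise at (338,138). The steel one on the cork is the tin. The strip is at (408,238), the reader at (416,180), and sleeve_b at (445,261) just past the strip. I'll check this in an enlarged crop.

```bash
python3 - <<'E'
from h import *
p=cv2.imread('pics/top1.png')
c=p[160:290,310:470];cv2.imwrite('pics/crop1.png',cv2.resize(c,None,fx=4.5,fy=4.5,interpolation=cv2.INTER_CUBIC))
# tin from depth: points above board
d=np.load('top1.npy')
P=[]
for v in range(190,280):
    for u in range(320,385):
        if d[v,u]>0: P.append(np.r_[world('top',u,v,d[v,u]),u,v])
P=np.array(P);T=P[(P[:,2]>.07)]
print('tin n',len(T),T[:,2].max(),T[:,:2].mean(0),T[:,:2].min(0),T[:,:2].max(0))
q=cv2.minAreaRect((T[:,:2]*1000).astype(np.float32));print(q)
# strip
g=p.max(2)
m=np.zeros_like(g);m[195:280,392:425]=(g[195:280,392:425]<45)
vs,us=np.nonzero(m)
S=np.array([world('top',u,v,z=.008)[:2] for u,v in zip(us,vs)])
print('strip',cv2.minAreaRect((S*1000).astype(np.float32)))
for u,v in[(238,189),(457,206),(453,278),(233,262)]: print(world('top',u,v,z=.008))
E
```

```text
Traceback (most recent call last):
  File "h.py", line 4, in world
    c=cams.camera_info(name);K=np.array(c['mtx'],float);k=c['k1'];R=np.array(c['R']);t=np.array(c['t'])
ValueError: time passes only in moves, steps and waits
```

View pics/crop1.png

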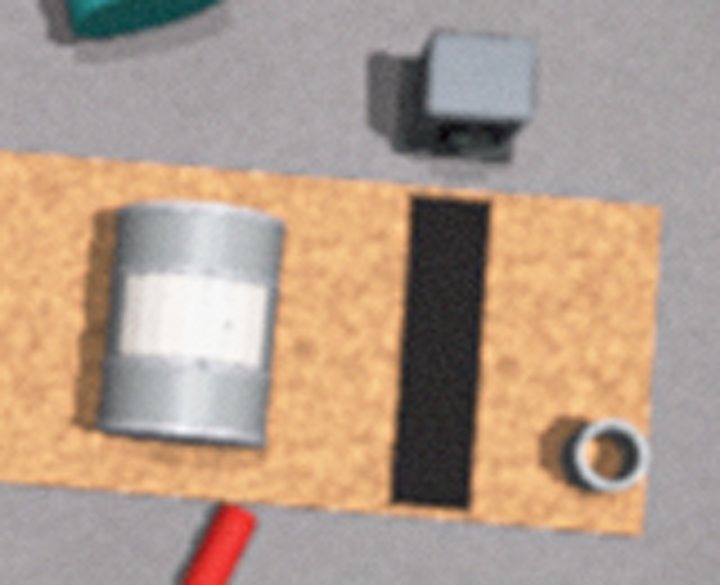

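The crop confirms the steel tin with its white label. Its centre is at about crop (192,320), the strip at (442,350), and the reader is above the strip. Next I'll measure them, caching the calibration.

```bash
sed -i 's/^def world/import functools\n@functools.lru_cache(None)\ndef info(n): return cams.camera_info(n)\ndef world/; s/c=cams.camera_info(name)/c=info(name)/' h.py
cat > m.py <<'E'
from h import *
def tin(d,us=range(320,440),vs=range(190,280)):
    P=np.array([world('top',u,v,d[v,u]) for v in vs for u in us if d[v,u]>0])
    T=P[(P[:,2]>.085)&(P[:,2]<.125)]
    # fit axis: cylinder radius 50, axis z .058
    from scipy.optimize import least_squares
    f=lambda q:np.hypot((T[:,1]-q[0])*np.cos(q[1])-(T[:,0]-.6)*np.sin(q[1]),T[:,2]-q[2])-.05
    s=least_squares(f,[T[:,1].mean(),0,.058],loss='soft_l1',f_scale=.003)
    y0,a,z=s.x;ex=np.array([np.cos(a),np.sin(a)])
    al=(T[:,0]-.6)*np.cos(a)+(T[:,1]-y0)*np.sin(a)
    lo,hi=np.percentile(al,[1,99]);c=np.array([.6,y0])+ex*(lo+hi)/2
    return c,np.degrees(a),z,hi-lo
E
python3 - <<'E'
from m import *
p=cv2.imread('pics/top1.png');d=np.load('top1.npy')
print('tin',tin(d,range(320,385)))
g=p.max(2)
m=np.zeros_like(g);m[195:280,392:425]=(g[195:280,392:425]<70)
vs,us=np.nonzero(m)
S=np.array([world('top',u,v,z=.008)[:2] for u,v in zip(us,vs)])
print('strip',cv2.minAreaRect((S*1000).astype(np.float32)),S.mean(0))
for u,v in[(238,189),(457,206),(453,278),(233,262)]: print(world('top',u,v,z=.008))
E
```

```text
tin (array([ 0.56310723, -0.05039285]), np.float64(-4.240991473278012), np.float64(0.05846874874580255), np.float64(0.12841334304517923))
strip ((557.6567993164062, -204.34292602539062), (43.52876281738281, 183.40679931640625), 86.33785247802734) [ 0.55726468 -0.20427956]
[0.68215102 0.26065855 0.008     ]
[ 0.64740268 -0.3388792   0.008     ]
[ 0.45115737 -0.32712518  0.008     ]
[0.48186993 0.26601591 0.008     ]
```

Tin centre is about (0.563,-0.050) and the spot about (0.557,-0.204), so it has to roll about 154 mm to the right. I'll lay the fingers along the tin's axis, half open, for yaw control, and press with flat tips on the top.

{"name": "play_rows", "arguments": {"commands": "0.5 -1 -0.1 0 0 -0.4;0.5 -1 -0.1 0 0 -0.4;0.5 -1 -0.1 0 0 -0.4;0.5 -1 -0.1 0 0 -0.4;0.5 -1 -0.1 0 0 -0.4;0.5 -1 -0.1 0 0 -0.4;0.5 -1 -0.1 0 0 -0.4;0.5 -1 -0.1 0 0 -0.4;0.5 -1 -0.1 0 0 -0.4;0.5 -1 -0.1 0 0 -0.4;0.5 -1 -0.1 0 0 -0.4;0.5 -1 -0.1 0 0 -0.4;0.5 -1 -0.1 0 0 -0.4;0.5 -1 -0.1 0 0 -0.4;0.5 -1 -0.1 0 0 -0.4;0.5 -1 -0.1 0 0 -0.4;0.5 -1 -0.1 0 0 -0.4;0.5 -1 -0.1 0 0 -0.4;0.5 -1 -0.1 0 0 -0.4;0.5 -1 -0.1 0 0 -0.4", "grip": 50}}

```text
time_s: 2.1
tcp_pos: [0.5657, -0.0355, 0.162]
ee_rot: [[-0.071, -0.998, -0.001], [-0.998, 0.071, 0.0], [0.0, 0.001, -1.0]]
wrist_force: [0.5, 0.7, 0.5]
gripper_width: 0.572
gripper_force: 0.0
```

{"name": "play_rows", "arguments": {"commands": "0 0 -0.7 0 0 0;0 0 -0.5 0 0 0;0 0 -0.3 0 0 0;0 0 0 0 0 0;0 0 0 0 0 0"}}

```text
time_s: 2.6
tcp_pos: [0.5658, -0.034, 0.1179]
ee_rot: [[-0.067, -0.998, 0.0], [-0.998, 0.067, -0.0], [0.0, -0.0, -1.0]]
wrist_force: [0.1, -0.1, 0.5]
gripper_width: 0.571
gripper_force: 0.0
```

{"name": "play_rows", "arguments": {"commands": "0 -0.1 -0.15 0 0 0;0 0 -0.1 0 0 0;0 0 -0.05 0 0 0;0 0 0 0 0 0"}}

```text
time_s: 3.0
tcp_pos: [0.5654, -0.0372, 0.1085]
ee_rot: [[-0.068, -0.998, -0.0], [-0.998, 0.068, -0.0], [0.0, 0.0, -1.0]]
wrist_force: [-0.3, 0.5, 0.4]
gripper_width: 0.576
gripper_force: 0.0
```

```bash
python3 - <<'E'
from h import *
p,d=cams.capture('side');cv2.imwrite('pics/s2.png',cv2.resize(p[130:330,230:440],None,fx=2.8,fy=2.8,interpolation=cv2.INTER_CUBIC))
print(r.sense()['wrist_force'],r.sense()['tcp_pos'])
E
```

```text
[ 0.28050373 -0.00615295 -0.25892968] [ 0.56550402 -0.03718694  0.10858556]
```

View pics/s2.png

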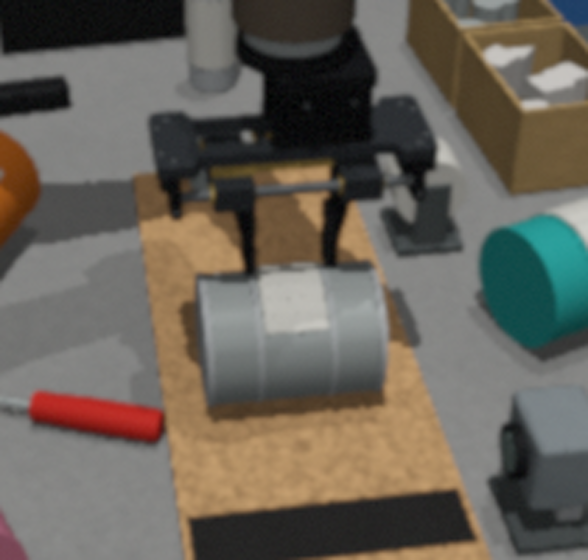

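The two tips, at crop (248,265) and (330,262), sit just behind the top of the tin, symmetric along its axis and just clear of it. Next I'll press lightly.

{"name": "play_rows", "arguments": {"commands": "0 0 -0.03 0 0 0;0 0 0 0 0 0"}}

```text
time_s: 3.25
tcp_pos: [0.5657, -0.0372, 0.1078]
ee_rot: [[-0.068, -0.998, 0.001], [-0.998, 0.068, -0.0], [-0.0, -0.001, -1.0]]
wrist_force: [-1.1, 0.4, 1.3]
gripper_width: 0.574
gripper_force: 0.3
```

{"name": "play_rows", "arguments": {"commands": "0 0 -0.03 0 0 0;0 0 0 0 0 0"}}

```text
time_s: 3.45
tcp_pos: [0.5658, -0.0372, 0.1076]
ee_rot: [[-0.068, -0.998, 0.001], [-0.998, 0.068, -0.0], [0.0, -0.001, -1.0]]
wrist_force: [-1.2, 0.3, 4.7]
gripper_width: 0.574
gripper_force: 2.2
```

{"name": "play_rows", "arguments": {"commands": "-0.003 -0.05 -0.01 0 0 0;-0.006 -0.1 -0.01 0 0 0;-0.006 -0.1 0 0 0 0;-0.006 -0.1 0 0 0 0;-0.006 -0.1 0 0 0 0;-0.006 -0.1 0 0 0 0;-0.006 -0.1 0 0 0 0;-0.006 -0.1 0 0 0 0;-0.006 -0.1 0 0 0 0;-0.006 -0.1 0 0 0 0;-0.006 -0.1 0 0 0 0;-0.006 -0.1 0 0 0 0;-0.006 -0.1 0 0 0 0;-0.006 -0.1 0 0 0 0;-0.006 -0.1 0 0 0 0;-0.003 -0.05 0 0 0 0;0 0 0 0 0 0;0 0 0 0 0 0"}}

```text
time_s: 5.25
tcp_pos: [0.5624, -0.0828, 0.1083]
ee_rot: [[-0.067, -0.998, -0.0], [-0.998, 0.067, -0.001], [0.001, 0.0, -1.0]]
wrist_force: [-4.9, 1.1, 11.9]
gripper_width: 0.574
gripper_force: 6.0
```

{"name": "play_rows", "arguments": {"commands": "0 0 0.15 0 0 0;0 0 0.35 0 0 0;0 0 0 0 0 0"}}

```text
time_s: 5.55
tcp_pos: [0.564, -0.0822, 0.1226]
ee_rot: [[-0.068, -0.998, 0.003], [-0.998, 0.068, 0.0], [-0.0, -0.003, -1.0]]
wrist_force: [0.8, -0.6, 0.7]
gripper_width: 0.573
gripper_force: 0.0
```

```bash
python3 - <<'E'
from h import *
p,d=cams.capture('top');cv2.imwrite('pics/t3.png',cv2.resize(p[160:290,310:470],None,fx=4.5,fy=4.5,interpolation=cv2.INTER_CUBIC))
q,d=cams.capture('side');cv2.imwrite('pics/s3.png',cv2.resize(q[200:400,230:440],None,fx=2.8,fy=2.8,interpolation=cv2.INTER_CUBIC))
print(r.sense()['tcp_pos'])
E
```

```text
[ 0.56296568 -0.08214718  0.12125597]
```

View pics/s3.png

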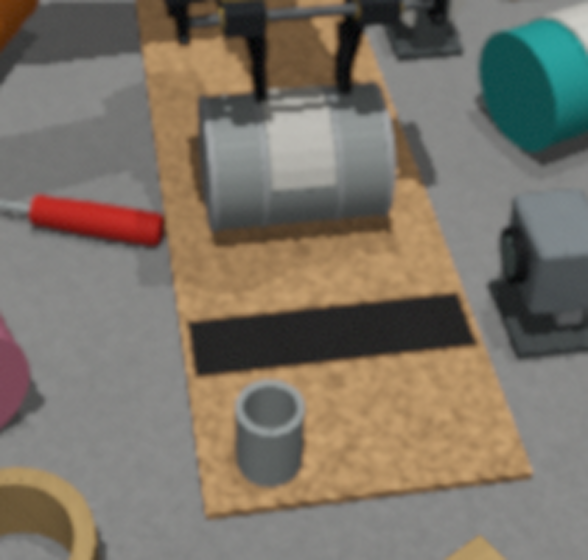

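The tin rolled cleanly by about 23 mm, the label turned the right way, and the axis is still parallel to the strip. I'll repeat the stroke.

{"name": "play_rows", "arguments": {"commands": "0.02 0.4 0 0 0 0;0.02 0.4 0 0 0 0;0 0 -0.3 0 0 0;0 0 -0.15 0 0 0;0 0 -0.03 0 0 0;0 0 0 0 0 0"}}

```text
time_s: 6.25
tcp_pos: [0.5636, -0.0583, 0.1071]
ee_rot: [[-0.067, -0.998, -0.001], [-0.998, 0.067, -0.001], [0.001, 0.001, -1.0]]
wrist_force: [-2.0, 0.2, 6.3]
gripper_width: 0.572
gripper_force: 3.0
```

{"name": "play_rows", "arguments": {"commands": "-0.003 -0.05 0 0 0 0;-0.006 -0.1 0 0 0 0;-0.006 -0.1 0 0 0 0;-0.006 -0.1 0 0 0 0;-0.006 -0.1 0 0 0 0;-0.006 -0.1 0 0 0 0;-0.006 -0.1 0 0 0 0;-0.006 -0.1 0 0 0 0;-0.006 -0.1 0 0 0 0;-0.006 -0.1 0 0 0 0;-0.006 -0.1 0 0 0 0;-0.006 -0.1 0 0 0 0;-0.006 -0.1 0 0 0 0;-0.006 -0.1 0 0 0 0;-0.006 -0.1 0 0 0 0;-0.006 -0.1 0 0 0 0;-0.003 -0.05 0 0 0 0;0 0 0 0 0 0"}}

```text
time_s: 8.05
tcp_pos: [0.5599, -0.1071, 0.1083]
ee_rot: [[-0.067, -0.998, -0.002], [-0.998, 0.067, -0.001], [0.001, 0.002, -1.0]]
wrist_force: [-6.1, 0.5, 12.3]
gripper_width: 0.577
gripper_force: 6.1
```

{"name": "play_rows", "arguments": {"commands": "0 0 0.15 0 0 0;0 0 0.35 0 0 0;0.02 0.4 0 0 0 0;0.02 0.4 0 0 0 0;0 0 0 0 0 0"}}

```text
time_s: 8.55
tcp_pos: [0.5623, -0.0805, 0.1214]
ee_rot: [[-0.066, -0.998, -0.0], [-0.998, 0.066, 0.0], [-0.0, 0.0, -1.0]]
wrist_force: [-0.9, 0.5, 0.1]
gripper_width: 0.577
gripper_force: 0.0
```

```bash
python3 - <<'E'
from m import *
p,d=cams.capture('top');np.save('t4.npy',d)
q,d=cams.capture('side')
for v in range(200,400,1): pass
cv2.imwrite('pics/tb4.png',np.hstack([cv2.resize(p[160:290,310:470],(480,390)),cv2.resize(q[230:400,270:400],(298,390))]))
print(r.sense()['tcp_pos'])
E
```

```text
[ 0.56218237 -0.08143995  0.12130865]
```

View pics/tb4.png

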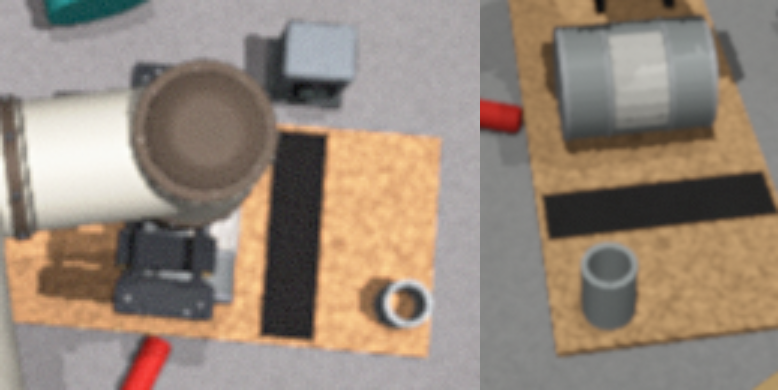

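The arm hides the tin from above, but the side view sees it clearly at (637,75), still parallel to the strip. From here I'll measure with the side depth.

```bash
cat >> m.py <<'E'
def tin_side(d,ylo,yhi):
    from scipy.optimize import least_squares
    P=np.array([world('side',u,v,d[v,u]) for v in range(200,380) for u in range(270,420) if d[v,u]>0])
    T=P[(P[:,2]>.03)&(P[:,2]<.104)&(P[:,1]>ylo)&(P[:,1]<yhi)&(P[:,0]>.46)&(P[:,0]<.66)]
    T=T[(np.abs(T[:,0]-.56)<.055)]
    f=lambda q:np.hypot((T[:,1]-q[0])*np.cos(q[1])-(T[:,0]-.56)*np.sin(q[1]),T[:,2]-.058)-.05
    s=least_squares(f,[T[:,1].mean()+.03,-.06],loss='soft_l1',f_scale=.002)
    return 'y at x=.56: %.4f angle %.2f n %d'%(s.x[0],np.degrees(s.x[1]),len(T))
E
python3 - <<'E'
from m import *
print(tin_side(np.load('side1.npy'),-.12,.02))
_,d=cams.capture('side');print(tin_side(d,-.17,-.03))
E
```

```text
y at x=.56: -0.0531 angle -4.42 n 1952
y at x=.56: -0.1014 angle -4.19 n 2102
```

{"name": "play_rows", "arguments": {"commands": "0 0 -0.3 0 0 0;0 0 -0.15 0 0 0;0 0 -0.03 0 0 0;0 0 0 0 0 0"}}

```text
time_s: 9.1
tcp_pos: [0.5618, -0.0825, 0.1072]
ee_rot: [[-0.068, -0.998, -0.001], [-0.998, 0.068, -0.0], [0.0, 0.001, -1.0]]
wrist_force: [-1.0, 0.0, 2.2]
gripper_width: 0.576
gripper_force: 1.5
```

{"name": "play_rows", "arguments": {"commands": "-0.003 -0.05 0 0 0 0;-0.006 -0.1 0 0 0 0;-0.006 -0.1 0 0 0 0;-0.006 -0.1 0 0 0 0;-0.006 -0.1 0 0 0 0;-0.006 -0.1 0 0 0 0;-0.006 -0.1 0 0 0 0;-0.006 -0.1 0 0 0 0;-0.006 -0.1 0 0 0 0;-0.006 -0.1 0 0 0 0;-0.006 -0.1 0 0 0 0;-0.006 -0.1 0 0 0 0;-0.006 -0.1 0 0 0 0;-0.006 -0.1 0 0 0 0;-0.006 -0.1 0 0 0 0;-0.006 -0.1 0 0 0 0;-0.003 -0.05 0 0 0 0;0 0 0 0 0 0"}}

```text
time_s: 10.9
tcp_pos: [0.5582, -0.1311, 0.1083]
ee_rot: [[-0.068, -0.998, -0.002], [-0.998, 0.068, -0.001], [0.001, 0.002, -1.0]]
wrist_force: [-5.8, 0.6, 8.6]
gripper_width: 0.574
gripper_force: 4.7
```

{"name": "play_rows", "arguments": {"commands": "0 0 0.15 0 0 0;0 0 0.35 0 0 0;0.02 0.4 0 0 0 0;0.02 0.4 0 0 0 0;0 0 0 0 0 0"}}

```text
time_s: 11.4
tcp_pos: [0.5607, -0.1045, 0.1221]
ee_rot: [[-0.066, -0.998, -0.0], [-0.998, 0.066, 0.0], [-0.0, 0.0, -1.0]]
wrist_force: [-0.5, -0.2, -1.0]
gripper_width: 0.574
gripper_force: 0.0
```

```bash
python3 - <<'E'
from m import *
_,d=cams.capture('side');print(tin_side(d,-.2,-.05))
E
```

```text
y at x=.56: -0.1259 angle -4.19 n 2242
```

{"name": "play_rows", "arguments": {"commands": "-0.01 -0.2 0 0 0 0;0 0 -0.3 0 0 0;0 0 -0.15 0 0 0;0 0 -0.04 0 0 0;0 0 0 0 0 0"}}

```text
time_s: 11.95
tcp_pos: [0.5598, -0.1128, 0.108]
ee_rot: [[-0.068, -0.998, -0.001], [-0.998, 0.068, -0.001], [0.001, 0.001, -1.0]]
wrist_force: [-2.1, 0.2, 4.7]
gripper_width: 0.573
gripper_force: 2.9
```

{"name": "play_rows", "arguments": {"commands": "-0.003 -0.05 0 0 0 0;-0.006 -0.1 0 0 0 0;-0.006 -0.1 0 0 0 0;-0.006 -0.1 0 0 0 0;-0.006 -0.1 0 0 0 0;-0.006 -0.1 0 0 0 0;-0.006 -0.1 0 0 0 0;-0.006 -0.1 0 0 0 0;-0.006 -0.1 0 0 0 0;-0.006 -0.1 0 0 0 0;-0.006 -0.1 0 0 0 0;-0.006 -0.1 0 0 0 0;-0.006 -0.1 0 0 0 0;-0.006 -0.1 0 0 0 0;-0.006 -0.1 0 0 0 0;-0.006 -0.1 0 0 0 0;-0.003 -0.05 0 0 0 0;0 0 0 0 0 0"}}

```text
time_s: 13.75
tcp_pos: [0.5562, -0.1611, 0.1082]
ee_rot: [[-0.068, -0.998, -0.003], [-0.998, 0.068, -0.001], [0.001, 0.003, -1.0]]
wrist_force: [-4.4, -0.0, 7.3]
gripper_width: 0.579
gripper_force: 3.6
```

{"name": "play_rows", "arguments": {"commands": "0 0 0.15 0 0 0;0 0 0.35 0 0 0;0.02 0.4 0 0 0 0;0.02 0.4 0 0 0 0;0 0 0 0 0 0"}}

```text
time_s: 14.25
tcp_pos: [0.5587, -0.1344, 0.1224]
ee_rot: [[-0.066, -0.998, -0.0], [-0.998, 0.066, 0.0], [-0.0, 0.0, -1.0]]
wrist_force: [-0.2, 0.2, 0.1]
gripper_width: 0.574
gripper_force: 0.0
```

{"name": "play_rows", "arguments": {"commands": "0 0 -0.3 0 0 0;0 0 -0.15 0 0 0;0 0 -0.04 0 0 0;0 0 0 0 0 0"}}

```text
time_s: 14.65
tcp_pos: [0.5581, -0.1366, 0.108]
ee_rot: [[-0.068, -0.998, -0.002], [-0.998, 0.068, -0.001], [0.001, 0.002, -1.0]]
wrist_force: [-2.2, -0.1, 4.7]
gripper_width: 0.573
gripper_force: 2.3
```

{"name": "play_rows", "arguments": {"commands": "-0.003 -0.05 0 0 0 0;-0.006 -0.1 0 0 0 0;-0.006 -0.1 0 0 0 0;-0.006 -0.1 0 0 0 0;-0.006 -0.1 0 0 0 0;-0.006 -0.1 0 0 0 0;-0.006 -0.1 0 0 0 0;-0.006 -0.1 0 0 0 0;-0.006 -0.1 0 0 0 0;-0.006 -0.1 0 0 0 0;-0.006 -0.1 0 0 0 0;-0.006 -0.1 0 0 0 0;-0.006 -0.1 0 0 0 0;-0.006 -0.1 0 0 0 0;-0.006 -0.1 0 0 0 0;-0.006 -0.1 0 0 0 0;-0.003 -0.05 0 0 0 0;0 0 0 0 0 0"}}

```text
time_s: 16.45
tcp_pos: [0.5545, -0.185, 0.1082]
ee_rot: [[-0.068, -0.998, -0.003], [-0.998, 0.068, -0.001], [0.001, 0.003, -1.0]]
wrist_force: [-4.1, 0.8, 7.1]
gripper_width: 0.578
gripper_force: 3.3
```

{"name": "play_rows", "arguments": {"commands": "0 0 0.15 0 0 0;0 0 0.35 0 0 0;0.02 0.4 0 0 0 0;0.02 0.4 0 0 0 0;0 0 0 0 0 0"}}

```text
time_s: 16.95
tcp_pos: [0.557, -0.1584, 0.1228]
ee_rot: [[-0.066, -0.998, -0.0], [-0.998, 0.066, 0.0], [-0.0, 0.0, -1.0]]
wrist_force: [-0.5, 0.4, -0.9]
gripper_width: 0.574
gripper_force: 0.0
```

```bash
python3 - <<'E'
from m import *
_,d=cams.capture('side');print(tin_side(d,-.26,-.1))
g=cv2.imread('pics/side1.png').max(2);m=np.zeros_like(g)
m[302:335,292:405]=g[302:335,292:405]<60
cv2.imwrite('pics/mask.png',m*255)
n,l,st,_=cv2.connectedComponentsWithStats(m);k=1+st[1:,4].argmax();vs,us=np.nonzero(l==k)
S=np.array([world('side',u,v,z=.008)[:2] for u,v in zip(us,vs)])
print(st[k],cv2.minAreaRect((S*1000).astype(np.float32)),S.mean(0))
E
```

```text
y at x=.56: -0.1745 angle -4.48 n 2408
[ 298  306  101   27 1713] ((557.1724243164062, -207.4614715576172), (44.225341796875, 184.85206604003906), 86.13544464111328) [ 0.55620614 -0.20787438]
```

Measured in the same camera, the tin is at -0.1745 and the strip at -0.2075, so 33 mm remain. I'll do one stroke of 36 mm, then measure and finish.

{"name": "play_rows", "arguments": {"commands": "0 0 -0.3 0 0 0;0 0 -0.15 0 0 0;0 0 -0.05 0 0 0;0 0 0 0 0 0"}}

```text
time_s: 17.4
tcp_pos: [0.5564, -0.1606, 0.108]
ee_rot: [[-0.068, -0.998, -0.002], [-0.998, 0.068, -0.0], [0.001, 0.002, -1.0]]
wrist_force: [-1.4, -0.5, 4.1]
gripper_width: 0.573
gripper_force: 2.0
```

{"name": "play_rows", "arguments": {"commands": "-0.003 -0.05 0 0 0 0;-0.006 -0.1 0 0 0 0;-0.006 -0.1 0 0 0 0;-0.006 -0.1 0 0 0 0;-0.006 -0.1 0 0 0 0;-0.006 -0.1 0 0 0 0;-0.006 -0.1 0 0 0 0;-0.006 -0.1 0 0 0 0;-0.006 -0.1 0 0 0 0;-0.006 -0.1 0 0 0 0;-0.006 -0.1 0 0 0 0;-0.006 -0.1 0 0 0 0;-0.003 -0.05 0 0 0 0;0 0 0 0 0 0"}}

```text
time_s: 18.8
tcp_pos: [0.5537, -0.197, 0.1083]
ee_rot: [[-0.068, -0.998, -0.002], [-0.998, 0.068, -0.0], [0.001, 0.002, -1.0]]
wrist_force: [-4.4, -0.5, 6.1]
gripper_width: 0.573
gripper_force: 3.4
```

{"name": "play_rows", "arguments": {"commands": "0 0 0.15 0 0 0;0 0 0.35 0 0 0;0.02 0.3 0 0 0 0;0.02 0.3 0 0 0 0;0 0 0 0 0 0"}}

```text
time_s: 19.3
tcp_pos: [0.5561, -0.1768, 0.1228]
ee_rot: [[-0.066, -0.998, -0.0], [-0.998, 0.066, 0.0], [-0.0, 0.0, -1.0]]
wrist_force: [-0.2, 0.7, 0.6]
gripper_width: 0.574
gripper_force: 0.0
```

```bash
python3 - <<'E'
from m import *
_,d=cams.capture('side');print(tin_side(d,-.26,-.1));_,d=cams.capture('side');print(tin_side(d,-.26,-.1))
E
```

```text
y at x=.56: -0.1928 angle -4.56 n 2487
y at x=.56: -0.1928 angle -4.50 n 2487
```

Finger travel of 36.4 mm moved the tin 18.3 mm. 14.7 mm remain, so the last finger stroke is 29.5 mm.

{"name": "play_rows", "arguments": {"commands": "0 0 -0.3 0 0 0;0 0 -0.15 0 0 0;0 0 -0.05 0 0 0;0 0 0 0 0 0"}}

```text
time_s: 19.8
tcp_pos: [0.5555, -0.1786, 0.1079]
ee_rot: [[-0.068, -0.998, -0.002], [-0.998, 0.068, -0.0], [0.0, 0.002, -1.0]]
wrist_force: [-0.8, 0.6, 4.1]
gripper_width: 0.578
gripper_force: 1.7
```

{"name": "play_rows", "arguments": {"commands": "-0.003 -0.05 0 0 0 0;-0.006 -0.1 0 0 0 0;-0.006 -0.1 0 0 0 0;-0.006 -0.1 0 0 0 0;-0.006 -0.1 0 0 0 0;-0.006 -0.1 0 0 0 0;-0.006 -0.1 0 0 0 0;-0.006 -0.1 0 0 0 0;-0.006 -0.1 0 0 0 0;-0.006 -0.08 0 0 0 0;-0.003 -0.05 0 0 0 0;0 0 0 0 0 0;0 0 0 0 0 0"}}

```text
time_s: 21.1
tcp_pos: [0.5533, -0.2082, 0.1084]
ee_rot: [[-0.068, -0.998, -0.002], [-0.998, 0.068, -0.0], [0.0, 0.002, -1.0]]
wrist_force: [-3.7, 0.5, 6.3]
gripper_width: 0.576
gripper_force: 3.2
```

{"name": "play_rows", "arguments": {"commands": "0 0 0.15 0 0 0;0 0 0.35 0 0 0;0 0 1 0 0 0;0 0 1 0 0 0;0 1 1 0 0 0;0 1 0 0 0 0;0 1 0 0 0 0;0 1 0 0 0 0;0 1 0 0 0 0;0 1 0 0 0 0;0 1 0 0 0 0;0 1 0 0 0 0;0 0 0 0 0 0"}}

```text
time_s: 22.4
tcp_pos: [0.5548, 0.0353, 0.2135]
ee_rot: [[-0.064, -0.998, 0.002], [-0.998, 0.064, 0.001], [-0.001, -0.002, -1.0]]
wrist_force: [-1.1, 0.4, -0.0]
gripper_width: 0.57
gripper_force: 0.0
```

```bash
python3 - <<'E'
from m import *
_,d=cams.capture('side');print(tin_side(d,-.28,-.13))
p,d=cams.capture('top');print(tin(d,range(370,440)),r.sense()['tcp_pos'])
cv2.imwrite('pics/t6.png',p)
E
```

```text
y at x=.56: -0.2078 angle -4.72 n 2518
(array([ 0.55158325, -0.20436655]), np.float64(-4.169952494984304), np.float64(0.05786962045187927), np.float64(0.12850157569454396)) [0.55448651 0.03295558 0.21332187]
```

View pics/t6.png

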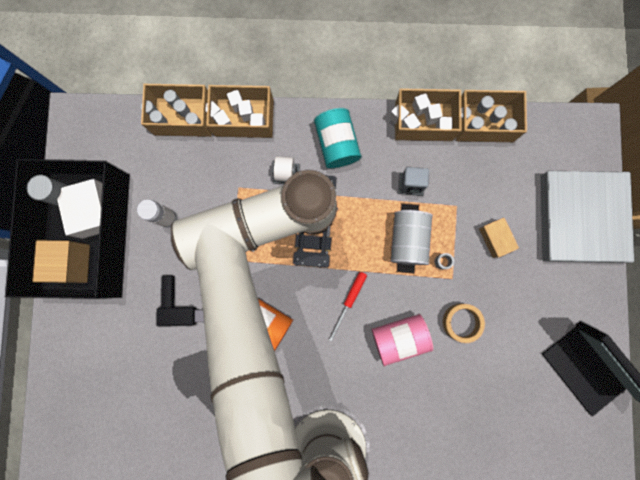

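The tin lies at (411,237) centred on the strip within about 1 mm across it, about 5 mm nearer the robot along it, and the axis within 1°. Nothing else has moved, and the arm is clear.

```bash
python3 -c "
from station import r
print(r.finish_job())"
```

```text
the job is handed in; nothing more can be done
None
```

The tin was rolled about 154 mm onto the dark strip and handed in at rest, its end facing the reader: centred across the strip within about 1 mm, about 5 mm toward the robot along it, axis within about 1°, the other objects undisturbed in the final top view.

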